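Load the filter plate and click its carriage into the beam notch

ROBOT

A 6-joint arm with a two-finger parallel gripper is mounted at the origin on the work surface. World frame = base frame: x ahead of the robot, y to its left, z up, the work surface at z = 0. Lengths are in m, angles in rad, forces in N, time in s.
With the tool pointing down it reaches from about 0.375 to 0.925 m from the base axis. Payload 5.7 kg.
Tool frame: the origin (TCP) lies midway between the tips of the shut fingers; the grasp point (between the pads) lies 19 mm behind it; z points along the fingers, y is the line along which they close (so a half turn about z gives the same grasp; the last joint's range is limited). The gripper opens to 88 mm and grips with 3 to 60 N. Pads are 20 mm wide; open, the fingers measure 115 mm over their backs; the gripper's body (75 mm by 178 mm) begins 61 mm behind the grasp point.
Start: joints at [1.07, 0.359, 1.51, -0, 1.272, -0.115], TCP at [0.226, 0.556, 0.223] pointing down, gripper open.
Joint ranges: [-2.97, 2.97], [-1.01, 2.36], [0.21, 2.38], [-0.96, 4.11], [0.2, 2.71], [-2.98, 2.98]. Speed limits (rad/s): [2.39, 2.39, 3.14, 3.14, 3.14, 3.14].

INTERFACE

Orientations are given as a unit quaternion [x, y, z, w].
In Python, from bench import move_ptp, servo_line, goto_joints, move_gripper, sleep, inverse_kinematics, capture, PlanningError, close_job, spot_in, silhouettes, current_clock, current_joint_pos, current_qvel, current_joint_torque, current_position, current_orientation, current_force, current_torque, current_finger_gap, current_grip_force gives the robot as it stands. Calls block until the motion is done:
- move_ptp(position, orientation): joint-space move of the TCP to a pose.
- servo_line(position, orientation=None, rate=0.15, contact_N=None): straight line of the TCP; orientation=None keeps the orientation; rate is the mean speed in m/s. With contact_N (N) it stops when the force on the tool has changed by that much, and returns True; else False.
- goto_joints(angles): joint-space move.
- move_gripper(opening): finger opening in m; the grip force is fixed at half the most; returns when the fingers have stopped.
- sleep(seconds).
- inverse_kinematics(position, orientation): joint angles nearest the present ones, or None.
- capture(name): name is "side" or "top" or "wrist"; returns a dict with "image" (420x560x3 uint8, blue, green, red), "range_z" (420x560 float32, m along the optical axis (not along the pixel's ray), 0 where there is no reading), "intrinsics" (3x3 intrinsics, pixels), "k1" (the pictures are not rectified: a ray, as slopes to the right and down, at radius r is drawn at 1 + k1 r^2 times it, then the intrinsics apply), "R" (3x3) and "t" (3): a world point X has camera coordinates R X + t. Camera axes: x right, y down, z forward; pixel columns grow to the right and rows downward; lengths in m; the calibration is good to about 2 mm. A picture is of the moment at which its call begins.
A pose or a line that the arm cannot do raises PlanningError and nothing moves.
- close_job(): hands the job in; it is judged then, once.
Trained networks look in the newest picture that a camera, given by its name, has taken for a name from the list of things; names that differ only in an ending like _2 or _b are one class to them, and where a whole thing is asked for, a point or a joint stands for the part that bears it (a point fixed in the world has none). Each returns a list of dicts, best first, with "conf" (0 to 1); they miss things now and then, are a little off and sometimes report something else, mostly with a low value. They report only what shows in the picture. A call takes as long as a camera call. They do not tell look-alikes from the thing itself.
- spot_in(camera, query): "xy" ([column, row] in pixels, amid what is visible of it).
- silhouettes(camera, query): "region" (420x560 bool, what is visible of it) and "xy" ([column, row] in pixels, amid what is visible of it).
Readings, each from a call of its own:
- current_clock(): time.
- current_joint_pos(): joint angles.
- current_qvel(): joint speeds.
- current_joint_torque(): joint torques, N m.
- current_position(): TCP position.
- current_orientation(): TCP orientation.
- current_force(): force on the tool from outside, world axes, zero at the start.
- current_torque(): the same for the moment, N m.
- current_finger_gap(): finger opening in m.
- current_grip_force(): force on a finger pad.
Only numpy, scipy, OpenCV 4.12 (cv2) and the standard library are available. Lean on these libraries where they do the work, as an engineer would, in place of code of your own. Each camera call takes 0.05 s, during which the arm holds its last target. There are 200 camera calls.

TASK

Take the filter plate with the narrow tab on top out of the rack and push it down into the slot of the rail carriage until it is fully home, then let go of it. Then take hold of the carriage's black knob and slide the carriage along its rail until its spring ball clicks into the notch of the lamp-and-detector station; finish while still gripping the knob, with the carriage standing still in the notch. Leave the other plates, the vials and the beaker where they are.

Things in the scene. Friction and masses are not known exactly. Their poses are not given: they have to be found in the camera images.
- plate_tab: the filter plate to load: bare aluminium, 8 mm thick (its x), 60 mm wide (y), upright in one of the rack's three slots. Body 60 mm tall with a round glass window; on top in the middle a tab 24 mm wide, 8 mm thick, reaching 85 mm above the origin. Origin: centre of its underside, 10 mm above the table in the rack. About 70 g. The same either way round
- plate_b: another filter plate in the rack, 8 x 60 x 50 mm tall, no tab, oblong window; leave it there. Origin: centre of its underside
- plate_c: a second plate like plate_b; leave it there. Origin: centre of its underside
- rack: grey fixed block 170 (x) x 90 (y) x 28 mm tall with three slots 55 mm apart along its x, each 11 x 63 mm and 18 mm deep. Origin: centre of its underside
- rail_unit: fixed white base plate 110 (x) x 400 (y) x 12 mm with a steel rail along its y, rail top 30 mm above the table. Origin: centre of its underside. The carriage slides along its y
- carriage: aluminium carriage on the rail, 50 (x) x 150 (y, from -105 to +45) x 10 mm. Origin: 31 mm above the table, below the slot's middle; axes as the rail unit's. It slides along y only, friction about 1 N; it starts near the -y end of the rail, the station is on its +y side. A sprung steel ball of 10 mm sticks out of its +x side (ball centre x 31, y 0, z 5 mm)
- slot (a point): centre of the floor of the carriage's slot, 41 mm above the table, axes as the carriage's. It takes a plate upright, plate thickness along x: 10.6 (x) x 63 (y) mm, 22 mm deep; above that, lips flare outward to a mouth of about 23 x 75 mm, 30 mm above this point, and guide a plate that is a few mm off
- knob (a point): middle of the top of the carriage's upright black knob, 96 mm above the table. The knob is a square post 20 (x) x 16 (y) mm, graspable over its upper 45 mm, and stands at carriage y = -90 mm
- station: fixed station across the rail: white lamp housing on the +x side (62 to 108 mm from the rail's middle), grey detector housing on the -x side (62 to 98 mm), both 45 mm along y and 95 mm tall; beside the rail on the +x side a low block with two upright steel rods 14 mm apart along y, the notch between them. Origin: on the table, on the rail's middle line abreast of the notch; axes as the rail unit's
- notch (a point): centre of the carriage's ball when in the notch, 36 mm above the table: the carriage is home when its origin is level with this along the rail. Moving to +y the ball meets the first rod 14 mm early, resistance rises by 5 to 12 N, and from 7 mm early (top of the rod) the ball pulls the carriage on (2 to 4 N) into the notch; beyond it the second rod resists likewise. Play under 1 mm
- vial_1: clear vial with an orange cap, 28 mm diameter, 62 mm tall, standing by the rack; leave it alone. Origin: centre of its underside
- vial_2: clear vial with an orange cap, 28 mm diameter, 62 mm tall, standing between the robot and the rail; leave it alone. Origin: centre of its underside
- vial_3: clear vial with an orange cap, 28 mm diameter, 62 mm tall, standing beyond the rail unit; leave it alone. Origin: centre of its underside
- beaker: glass beaker, 68 mm diameter, 90 mm tall, beyond the rail; leave it alone. Origin: centre of its underside
Mind the look-alikes: they are no part of the job. What is shaped like the station but red is not meant.

How it is judged:
By the outcome, as a careful person would: the job done as asked, in the order asked, and still so for the second after the job is handed in, while the arm keeps its last pose, push and grip.
It also fails if it takes over 67 s, if anything falls off the work surface, if the arm or the gripper's body presses on something with over 40 N, if the wrist force passes 120 N, or if a joint passes its speed limit or range.

## Working session

There is one attempt and no reset: what is moved stays moved. The work goes in short steps, each a Python script; the robot and the scene stay as the last script left them, time stands still between calls to the robot, and variables do not carry over. Pictures are saved under pics/ and viewed, at most 10 in all, crops included, and the job is handed in when it is done.

```bash
mkdir -p pics; ls; python3 - <<'E'
from bench import *
import cv2, numpy as np, pickle
D={}
for c in("side","top"):
    d=capture(c);D[c]=d;cv2.imwrite(f"pics/{c}0.png",d["image"])
    print(c,d["intrinsics"].tolist(),d["k1"],d["R"].round(4).tolist(),d["t"].round(4).tolist())
    for q in("plate_tab","plate_b","rack","rail_unit","carriage","slot","knob","station","notch","vial_1","beaker"):
        try:
            print(c,q,[(np.round(s["xy"]).tolist(),round(s["conf"],2)) for s in spot_in(c,q)][:5])
        except Exception as e: print(q,e)
pickle.dump(D,open("d0.pkl","wb"))
print(current_clock())
E
```

```text
pics
side [[490.0744161143663, 0.0, 275.19374435294975], [0.0, 490.0744161143663, 212.0330894446538], [0.0, 0.0, 1.0]] -0.06009842014150579 [[0.8359, -0.5485, 0.0199], [-0.3063, -0.4963, -0.8123], [0.4554, 0.6729, -0.5829]] [-0.4098, 0.2821, 1.0659]
side plate_tab [([232.0, 199.0], 0.67)]
side plate_b [([213.0, 208.0], 0.63), ([369.0, 261.0], 0.61), ([194.0, 211.0], 0.6)]
side rack [([212.0, 217.0], 0.78)]
side rail_unit [([320.0, 268.0], 0.63)]
side carriage [([331.0, 270.0], 0.69), ([312.0, 185.0], 0.22)]
side slot [([333.0, 272.0], 0.61), ([317.0, 271.0], 0.58)]
side knob [([339.0, 268.0], 0.9), ([289.0, 288.0], 0.45)]
side station [([300.0, 236.0], 0.87), ([147.0, 190.0], 0.86), ([382.0, 222.0], 0.69), ([287.0, 289.0], 0.41)]
side notch [([146.0, 188.0], 0.83), ([386.0, 222.0], 0.78), ([301.0, 239.0], 0.6), ([211.0, 215.0], 0.59)]
side vial_1 [([253.0, 194.0], 0.76), ([288.0, 289.0], 0.62), ([366.0, 263.0], 0.51)]
side beaker []
top [[465.2209933836569, 0.0, 280.91581915402946], [0.0, 465.2209933836569, 211.77020012116944], [0.0, 0.0, 1.0]] 0.018044681314627838 [[0.0975, -0.9952, 0.0059], [-0.9707, -0.0964, -0.2201], [0.2196, 0.0158, -0.9755]] [0.0502, 0.5644, 1.0803]
top plate_tab [([216.0, 227.0], 0.63)]
top plate_b [([210.0, 246.0], 0.68), ([207.0, 273.0], 0.51)]
top rack [([212.0, 254.0], 0.58)]
top rail_unit [([338.0, 224.0], 0.59)]
top carriage [([381.0, 219.0], 0.69)]
top slot [([377.0, 214.0], 0.89), ([216.0, 227.0], 0.75)]
top knob [([381.0, 218.0], 0.65), ([389.0, 185.0], 0.32)]
top station [([352.0, 111.0], 0.98), ([123.0, 302.0], 0.8), ([314.0, 204.0], 0.61)]
top notch [([352.0, 111.0], 0.84), ([316.0, 201.0], 0.82), ([119.0, 300.0], 0.67)]
top vial_1 [([368.0, 268.0], 0.72), ([222.0, 204.0], 0.59), ([389.0, 179.0], 0.5)]
top beaker [([256.0, 133.0], 0.95), ([314.0, 200.0], 0.41)]
1.2
```

View pics/top0.png

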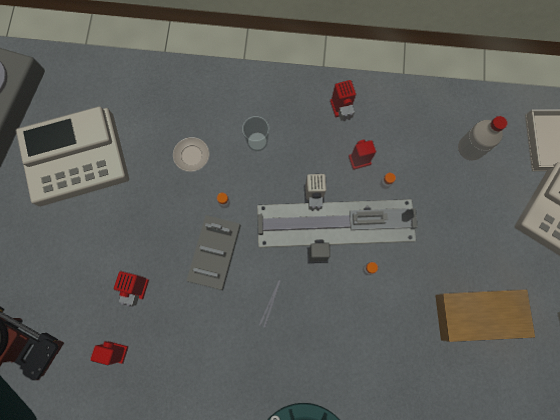

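View pics/side0.png

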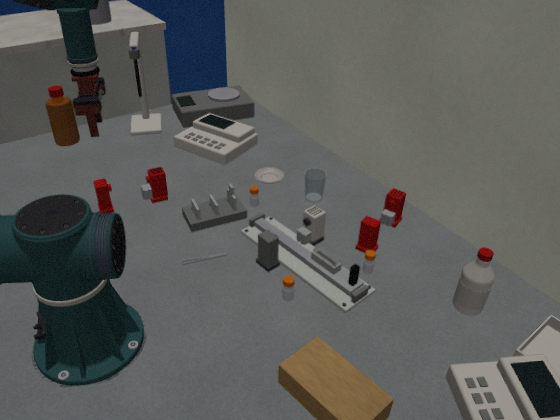

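The top picture shows the rack at about (215,255) with three plates. The rail spans (258–415, 223), with the carriage slot at (370,217), the knob at (407,215) and the white/grey station at (316,188)/(319,251). The red station look-alikes at (344,100)/(363,153) and (130,285)/(110,352) are not meant. Plate candidates are (217,228), (211,250) and (206,272). In the side view only the one at (232,195), which is the top view's (217,228), has a tall narrow tab. I'll measure coarsely, then confirm with a wrist close-up.

```bash
cat > h.py <<'E'
from bench import *
import cv2, numpy as np, pickle
from scipy.spatial.transform import Rotation as Ro
def slopes(d,uv):
    K=d["intrinsics"];uv=np.asarray(uv,float).reshape(-1,2)
    s=np.c_[(uv[:,0]-K[0,2])/K[0,0],(uv[:,1]-K[1,2])/K[1,1]];u=s.copy()
    for _ in range(8): u=s/(1+d["k1"]*(u**2).sum(1,keepdims=True))
    return u
def cloud(d):
    h,w=d["range_z"].shape;vv,uu=np.mgrid[:h,:w]
    s=slopes(d,np.c_[uu.ravel(),vv.ravel()]);z=d["range_z"].reshape(-1,1)
    P=(np.c_[s,np.ones(len(s))]*z-d["t"])@d["R"]
    P[z[:,0]<=0]=np.nan
    return P.reshape(h,w,3)
def onplane(d,uv,z):
    s=slopes(d,uv);r=np.c_[s,np.ones(len(s))]@d["R"];o=-d["R"].T@d["t"]
    return o+r*((z-o[2])/r[:,2])[:,None]
def proj(d,X):
    c=np.atleast_2d(X)@d["R"].T+d["t"];s=c[:,:2]/c[:,2:];s=s*(1+d["k1"]*(s**2).sum(1,keepdims=True))
    K=d["intrinsics"];return s@K[:2,:2].T+K[:2,2]
def down(yaw): # tool z down; tool y (closing) at angle yaw+90 deg in world -> closing dir = (-sin... ) see use
    y=np.array([np.cos(yaw),np.sin(yaw),0]);z=np.array([0,0,-1.]);x=np.cross(y,z)
    return Ro.from_matrix(np.c_[x,y,z]).as_quat()
def rect(P,box,zlo,zhi):
    m=(P[...,0]>box[0])&(P[...,0]<box[1])&(P[...,1]>box[2])&(P[...,1]<box[3])&(P[...,2]>zlo)&(P[...,2]<zhi)
    q=P[m]; return q,cv2.minAreaRect((q[:,:2]*1000).astype(np.float32))
E
python3 - <<'E'
from h import *
D=pickle.load(open("d0.pkl","rb"));d=D["top"];P=cloud(d)
for n,uv,z in(("platetop",(216,227),.085),("pb",(210,250),.06),("pc",(206,272),.06),("rackc",(215,255),.028),("slot",(370,217),.07),("knob",(407,214),.096),("stW",(316,180),.095),("stG",(319,248),.095),("railc",(337,223),.012),("beaker",(256,125),.09),("v1",(222,198),.062),("v2",(372,267),.062),("v3",(390,178),.062)):
    print(n,onplane(d,uv,z).round(3)[0],P[uv[1],uv[0]].round(3))
c=onplane(d,(215,255),.028)[0]
q,r=rect(P,(c[0]-.12,c[0]+.12,c[1]-.12,c[1]+.12),.02,.034);print("rack",len(q),r)
c=onplane(d,(337,223),.012)[0]
q,r=rect(P,(c[0]-.1,c[0]+.1,c[1]-.25,c[1]+.25),.006,.018);print("rail",len(q),r)
for q in("side","top"):pass
print(current_joint_pos(),current_orientation())
w=capture("wrist");print("wrist cam pos",-w["R"].T@w["t"],w["R"][2],w["intrinsics"][0,0],current_position())
E
```

```text
platetop [0.499 0.256 0.085] [0.498 0.255 0.09 ]
pb [0.446 0.267 0.06 ] [0.446 0.267 0.059]
pc [0.393 0.269 0.06 ] [0.393 0.269 0.059]
rackc [0.439 0.258 0.028] [0.439 0.257 0.03 ]
slot [ 0.564 -0.112  0.07 ] [ 0.57  -0.117  0.041]
knob [ 0.574 -0.195  0.096] [ 0.574 -0.195  0.093]
stW [0.636 0.028 0.095] [0.637 0.028 0.094]
stG [0.472 0.007 0.095] [0.471 0.008 0.099]
railc [ 0.553 -0.039  0.012] [ 0.549 -0.037  0.032]
beaker [0.766 0.189 0.09 ] [0.785 0.193 0.043]
v1 [0.577 0.254 0.062] [0.578 0.254 0.06 ]
v2 [ 0.444 -0.125  0.062] [ 0.444 -0.125  0.06 ]
v3 [ 0.67  -0.158  0.062] [ 0.671 -0.158  0.06 ]
rack 2154 ((457.2645263671875, 228.37277221679688), (160.470947265625, 198.56622314453125), 81.76483154296875)
rail 4029 ((552.314453125, -38.0953369140625), (198.03858947753906, 496.9840087890625), 0.13681845366954803)
[ 1.06990364e+00  3.58796585e-01  1.51037234e+00 -1.96309793e-05
  1.27251557e+00 -1.15080265e-01] [ 1.91709172e-01  9.81451777e-01 -4.66030832e-05 -4.97965792e-06]
wrist cam pos [0.15048288 0.58713112 0.38356866] [ 0.27480117 -0.11143672 -0.95502156] 294.3148721517986 [0.22579819 0.55585078 0.22263643]
```

```bash
python3 - <<'E'
from h import *
W={}
yaw=np.radians(-9)
def look(n,p,yaw):
    move_ptp(p,down(yaw));d=capture("wrist");W[n]=d;cv2.imwrite(f"pics/{n}.png",d["image"])
    print(n,current_clock(),current_position().round(4))
move_gripper(.03)
look("rack",[.465,.275,.20],yaw)
print([(np.round(s["xy"]),round(s["conf"],2)) for s in spot_in("wrist","plate_tab")])
look("rail1",[.57,-.12,.20],np.radians(-6))
for q in("slot","knob","notch","carriage"):print(q,[(np.round(s["xy"]),round(s["conf"],2)) for s in spot_in("wrist",q)][:3])
look("rail2",[.57,.03,.22],np.radians(-6))
for q in("slot","notch","station"):print(q,[(np.round(s["xy"]),round(s["conf"],2)) for s in spot_in("wrist",q)][:3])
pickle.dump(W,open("w.pkl","wb"))
cv2.imwrite("pics/r12.png",cv2.resize(np.hstack([W["rail1"]["image"],W["rail2"]["image"]]),None,fx=.71,fy=.71))
E
```

```text
rack 3.6833 [0.4646 0.276  0.2001]
[(array([323., 201.]), 0.88)]
rail1 5.2917 [ 0.57   -0.1186  0.2   ]
slot [(array([285., 205.]), 0.81)]
knob [(array([285., 200.]), 0.93)]
notch [(array([297.,  54.]), 0.72), (array([456., 132.]), 0.66)]
carriage [(array([286., 202.]), 0.76)]
rail2 6.2 [0.5701 0.0288 0.2198]
slot [(array([295., 295.]), 0.57)]
notch [(array([305., 194.]), 0.79), (array([502., 223.]), 0.63), (array([295., 289.]), 0.38)]
station [(array([307., 196.]), 0.87), (array([454.,  20.]), 0.69), (array([502., 221.]), 0.68)]
```

View pics/rack.png

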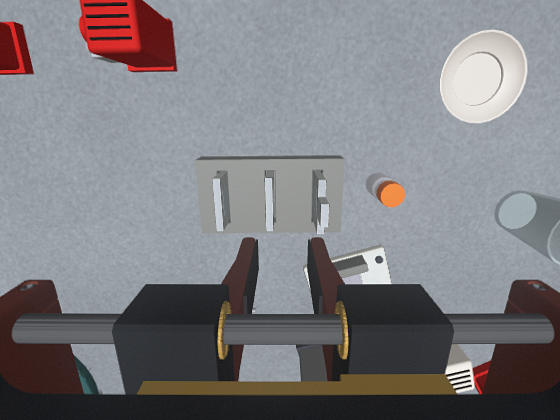

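View pics/rail1.png

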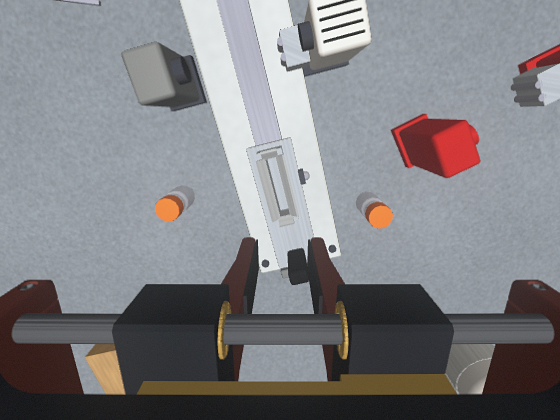

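View pics/rail2.png

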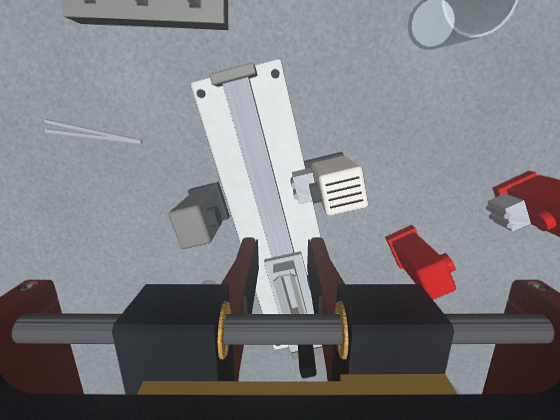

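The rack picture shows the tab plate at (322,200), right-hand slot, with a separate tab top; (269,200) and (221,200) are plain. In rail1 the slot is at (277,187), the knob at (297,265) and the station at (140–370, 50). In rail2 the station is at (200,215)/(340,185), with its rods near (303,185). The enlarged crop below confirms the plate and the slot.

```bash
python3 - <<'E'
from h import *
W=pickle.load(open("w.pkl","rb"))
a,b,c=W["rack"],W["rail1"],W["rail2"]
h=lambda d,uv,z:onplane(d,uv,z)[0,:2].round(4)
s=[h(c,(275,73),.012),h(c,(201,93),.012),h(b,(332,249),.012),h(b,(265,264),.012)];print("screws",s,np.mean(s,0))
ang=lambda v:np.degrees(np.arctan2(v[1],v[0]))
print("rail dir",ang(s[0]-s[2])-90,ang(s[1]-s[3])-90)
P=cloud(a)
for n,uv in(("tab",(323,200)),("b",(269,200)),("c",(221,200))):print(n,P[uv[1],uv[0]].round(4))
r=[h(a,uv,.028) for uv in((197,158),(343,158),(342,234),(200,233))];print("rackc",r,np.mean(r,0),ang(r[1]-r[0]),ang(r[2]-r[3]))
x=cv2.resize(a["image"][145:245,190:350],None,fx=5,fy=5,interpolation=3)[:,:800]
y=cv2.resize(b["image"][125:285,200:360],None,fx=3.75,fy=3.75,interpolation=3)
z=cv2.resize(c["image"][150:240,200:360],None,fx=5,fy=5,interpolation=3)
cv2.imwrite("pics/cA.png",x);cv2.imwrite("pics/cB.png",y);cv2.imwrite("pics/cC.png",z)
E
```

```text
screws [array([0.5749, 0.1565]), array([0.4859, 0.1439]), array([ 0.6256, -0.2114]), array([ 0.5362, -0.2241])] [ 0.55565  -0.033775]
rail dir 7.846462198398186 7.783229657101501
tab [0.5047 0.2704 0.0828]
b [0.4498 0.2717 0.0582]
c [0.3991 0.2798 0.0589]
rackc [array([0.3748, 0.3245]), array([0.5379, 0.2991]), array([0.528 , 0.2067]), array([0.3566, 0.2348])] [0.449325 0.266275] -8.851722973135757 -9.310473834122355
```

View pics/cA.png

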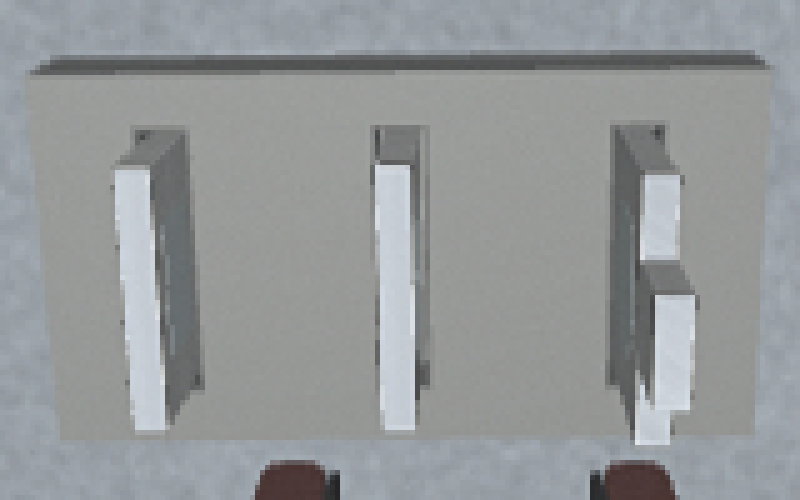

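View pics/cB.png

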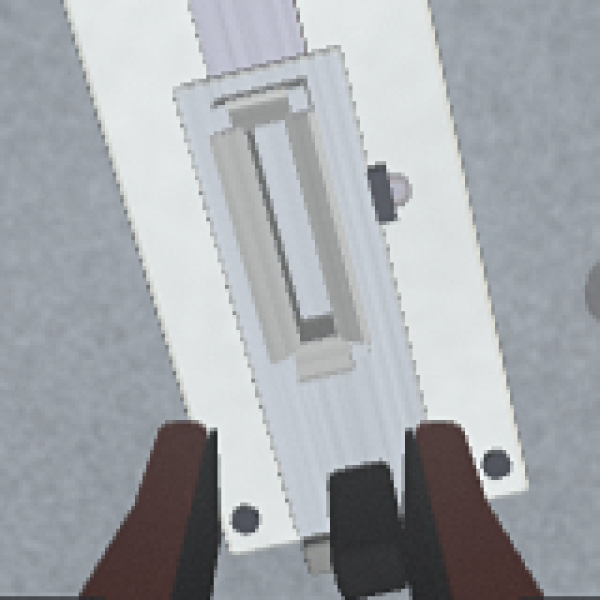

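View pics/cC.png

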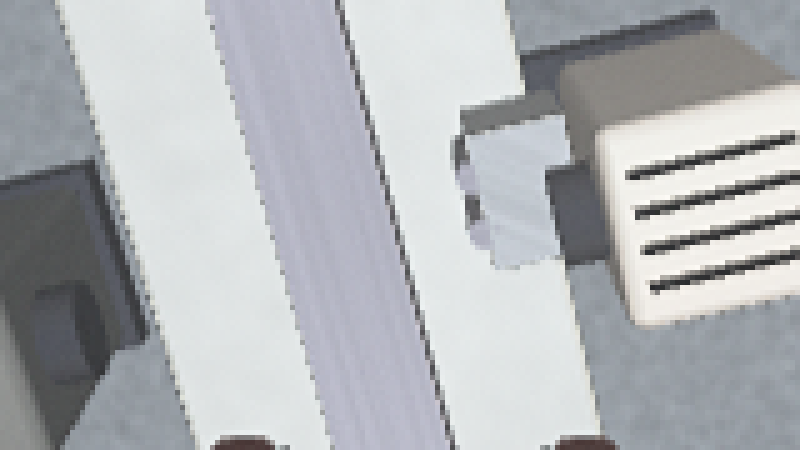

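Crop A confirms that the right-hand plate carries the tab, its top centred at crop (672,352). Crop B shows the slot with its lips centred near (290,235), the ball at (400,188) and the carriage front corners at (175,90)/(340,45). Crop C shows the notch between the rods, near (470,208).

```bash
python3 - <<'E'
from h import *
W=pickle.load(open("w.pkl","rb"))
a,b,c=W["rack"],W["rail1"],W["rail2"]
A=lambda *p:np.array(p)/5-.4+[190,145]
B=lambda *p:np.array(p)/3.75-.37+[200,125]
C=lambda *p:np.array(p)/5-.4+[200,150]
def o(n,d,uv,z):
    P=onplane(d,uv,z)[:,:2];print(n,P.round(4).tolist(),"mean",P.mean(0).round(4));return P
t=o("tab",a,A((656,294),(694,294),(690,410),(650,408)),.095)
t=o("body ends",a,A((661,175),(652,444)),.070);v=t[0]-t[1];print(np.degrees(np.arctan2(v[1],v[0]))-90, np.linalg.norm(v))
th=np.radians(7.8);ex=np.array([np.cos(th),np.sin(th)]);ey=np.array([-ex[1],ex[0]])
rc=np.array([.55565,-.033775])
def rl(n,d,uv,z):
    P=onplane(d,uv,z)[:,:2]-rc;print(n,np.c_[P@ex,P@ey].round(4).tolist())
rl("carriage front corners (y=+45,x=+-25)",b,B((175,90),(340,45)),.041)
rl("mouth lip outer L,R",b,B((212,135),(272,362),(305,112),(368,345)),.071)
rl("front lip near edge",b,B((298,380),(352,370)),.071)
rl("slot inner at .041 far L R, near L R",b,B((248,128),(288,122),(303,340),(335,336)),.041)
rl("ball",b,B((400,188)),.036)
rl("knob top quad?",b,B((330,475),(390,463)),.096)
rl("notch rods gap, block edges",c,C((470,208),(468,140),(562,115),(492,268),(560,255)),.05)
rl("notch at z.036",c,C((470,208)),.036)
rl("lamp housing top corners",c,C((597,130),(640,325)),.095)
d=pickle.load(open("d0.pkl","rb"))["top"]
for n,uv,z in(("stW",(316,181),.095),("stG",(319,247),.095),("knob",(408,213),.096)):rl(n,d,[uv],z)
E
```

```text
tab [[0.5011, 0.2712], [0.5082, 0.2701], [0.5049, 0.2469], [0.4972, 0.2485]] mean [0.5028 0.2592]
body ends [[0.5072, 0.288], [0.4985, 0.23]] mean [0.5028 0.259 ]
-8.477774489552061 0.05861376965660817
carriage front corners (y=+45,x=+-25) [[-0.0238, -0.0322], [0.025, -0.0312]]
mouth lip outer L,R [[-0.0132, -0.0434], [-0.0136, -0.1088], [0.012, -0.0433], [0.0136, -0.1102]]
front lip near edge [[-0.0078, -0.1157], [0.0076, -0.1164]]
slot inner at .041 far L R, near L R [[-0.0063, -0.0477], [0.0054, -0.0488], [-0.0063, -0.1146], [0.0035, -0.1157]]
ball [[0.0329, -0.0765]]
knob top quad? [[-0.0034, -0.1344], [0.0127, -0.1348]]
notch rods gap, block edges [[0.0349, 0.0535], [0.0381, 0.0693], [0.0602, 0.0699], [0.0366, 0.0381], [0.0528, 0.0375]]
notch at z.036 [[0.0345, 0.0498]]
lamp housing top corners [[0.0639, 0.075], [0.0643, 0.0329]]
stW [[0.0859, 0.0503]]
stG [[-0.0753, 0.0521]]
knob [[-0.0018, -0.1643]]
```

```bash
cat >> h.py <<'E'
th=np.radians(7.8);ex=np.array([np.cos(th),np.sin(th)]);ey=np.array([-ex[1],ex[0]])
rc=np.array([.55565,-.033775])
def rw(x,s,z): return [*(rc+x*ex+s*ey),z]
def loc(p): p=np.asarray(p)[:2]-rc; return np.round([p@ex,p@ey],4)
def st(m): 
    f=current_force();print(m,"t",round(current_clock(),2),"p",current_position().round(4),"loc",loc(current_position()),"F",np.round(f,1),"Frail",round(float(f[:2]@ey),1),"gap",round(current_finger_gap(),4),"g",round(float(np.max(current_grip_force())),1),flush=True)
E
python3 - <<'E'
from h import *
g=[.5028,.2591];q=down(np.radians(-8.8))
move_ptp([*g,.14],q)
st("above")
print(servo_line([*g,.065],rate=.1,contact_N=8)); st("down")
move_gripper(0); st("grip")
servo_line([*g,.18],rate=.12); st("lift")
move_ptp(rw(0,-.0766,.18),down(th)); st("over slot")
servo_line(rw(0,-.0766,.135),rate=.1); st("pre")
d=capture("wrist");cv2.imwrite("pics/ins.png",d["image"]);d=capture("side");cv2.imwrite("pics/ins_s.png",d["image"])
print(servo_line(rw(0,-.0766,.093),rate=.04,contact_N=18)); st("in")
E
```

```text
above t 7.34 p [0.5038 0.2583 0.1404] loc [-0.0117  0.2965] F [-0.2 -0.5  0.3] Frail -0.4 gap 0.0299 g 0.0
False
down t 8.24 p [0.5034 0.2591 0.0655] loc [-0.012   0.2973] F [-0.7  0.3  0. ] Frail 0.3 gap 0.0303 g 0.0
grip t 8.72 p [0.5031 0.2592 0.0654] loc [-0.0123  0.2974] F [-0.6  0.7  4. ] Frail 0.8 gap 0.0079 g 30.0
lift t 9.82 p [0.5022 0.2589 0.1792] loc [-0.0133  0.2972] F [-0.7 -0.6 -0.4] Frail -0.5 gap 0.0082 g 30.0
over slot t 11.22 p [ 0.5659 -0.1087  0.1798] loc [ 0.     -0.0757] F [-0.5  0.7 -0.5] Frail 0.8 gap 0.0079 g 30.0
pre t 11.82 p [ 0.5662 -0.1093  0.1351] loc [ 0.0002 -0.0763] F [-0.1 -0.   0.1] Frail -0.0 gap 0.008 g 30.0
True
in t 12.82 p [ 0.5657 -0.1098  0.0964] loc [-0.0003 -0.0767] F [-1.6 -0.   6.1] Frail 0.2 gap 0.0079 g 30.0
```

```bash
python3 - <<'E'
from h import *
print(servo_line(rw(0,-.0766,.092),rate=.03,contact_N=20)); st("press")
servo_line(rw(0,-.0766,.0958),rate=.03)
move_gripper(.035); st("open")
servo_line(rw(0,-.0766,.17),rate=.12)
servo_line(rw(0,-.16,.17),rate=.15); st("up")
w=capture("wrist");pickle.dump(w,open("w3.pkl","wb"));s=capture("side")
P=cloud(w)
m=(P[...,2]>.1)&(P[...,2]<.14)
L=P[...,:2]-rc
m&=(abs(L@ex)<.02)&(L@ey>-.11)&(L@ey<-.04)
print("tab top pts",m.sum(),np.nanpercentile(P[m][:,2],[50,80,95]) if m.any() else 0)
x=cv2.resize(w["image"][60:300,180:400],None,fx=2,fy=2);y=cv2.resize(s["image"][170:330,230:390],(480,480))
cv2.imwrite("pics/v.png",np.hstack([cv2.copyMakeBorder(x,0,0,0,0,0),y])[:, :800] if x.shape[1]+480<=800 else cv2.resize(np.hstack([x,y]),(800,416)))
E
```

```text
True
press t 13.03 p [ 0.5667 -0.1109  0.0956] loc [ 0.0005 -0.0779] F [-2.4 -0.4  8.5] Frail -0.0 gap 0.008 g 30.0
open t 13.9 p [ 0.566  -0.1097  0.0958] loc [-0.     -0.0766] F [ 0.  -0.4 -0.8] Frail -0.4 gap 0.0348 g 0.0
up t 15.38 p [ 0.5768 -0.1918  0.1695] loc [-0.0005 -0.1595] F [0.4 0.3 0. ] Frail 0.2 gap 0.0347 g 0.0
tab top pts 613 [0.12435012 0.12512575 0.12578946]
```

View pics/v.png

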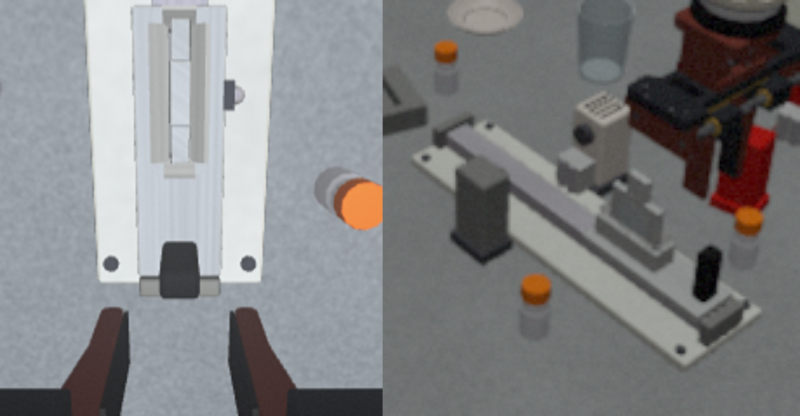

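The picture shows the plate seated upright in the slot with its tab top at z ≈ 0.125 (0.126 expected). The knob is clear between the fingers, and the vials, beaker and other plates look untouched. Next is the knob.

```bash
python3 - <<'E'
from h import *
k=-.1666;q=down(th)
servo_line(rw(0,k,.13),rate=.12)
print(servo_line(rw(0,k,.057),q,rate=.08,contact_N=8)); st("down")
move_gripper(0); st("grip")
# notch expected at ball s=.053 -> tcp s=-.037
servo_line(rw(0,-.037-.022,.057),rate=.06); st("near")
for s in np.arange(-.057,-.032,.002):
    servo_line(rw(0,s,.057),rate=.02); sleep(.1); st(f"{s:.3f}")
E
```

```text
False
down t 17.02 p [ 0.5787 -0.199   0.0575] loc [ 0.0004 -0.1668] F [-0.6 -0.3  0.3] Frail -0.2 gap 0.0352 g 0.0
grip t 17.41 p [ 0.5779 -0.199   0.0575] loc [-0.0004 -0.1667] F [-3.8 -0.4  4.4] Frail 0.1 gap 0.0198 g 30.0
near t 19.35 p [ 0.5631 -0.0922  0.0575] loc [-0.0005 -0.0589] F [-4.1 -0.2  6.3] Frail 0.3 gap 0.0196 g 30.0
-0.057 t 19.7 p [ 0.5629 -0.0902  0.0575] loc [-0.0005 -0.0569] F [-3.6 -0.6  6.4] Frail -0.1 gap 0.0199 g 30.0
-0.055 t 20.05 p [ 0.5626 -0.0882  0.0575] loc [-0.0005 -0.0549] F [-3.6 -0.1  6.6] Frail 0.4 gap 0.0197 g 30.0
-0.053 t 20.4 p [ 0.5623 -0.0863  0.0575] loc [-0.0005 -0.0529] F [-3.1  0.3  6.4] Frail 0.7 gap 0.0196 g 30.0
-0.051 t 20.75 p [ 0.5621 -0.0843  0.0575] loc [-0.0005 -0.0509] F [-4.1 -0.2  6.6] Frail 0.4 gap 0.0194 g 30.0
-0.049 t 21.1 p [ 0.5619 -0.0828  0.0575] loc [-0.0005 -0.0494] F [-2.9 -2.4  6.3] Frail -2.0 gap 0.0197 g 30.0
-0.047 t 21.45 p [ 0.5617 -0.0817  0.0575] loc [-0.0005 -0.0483] F [-3.1 -7.5  5.8] Frail -7.0 gap 0.0198 g 30.0
-0.045 t 21.8 p [ 0.5613 -0.0788  0.0575] loc [-0.0005 -0.0454] F [-4.1 -1.9  6.5] Frail -1.3 gap 0.0202 g 30.0
-0.043 t 22.15 p [ 0.5609 -0.0762  0.0575] loc [-0.0005 -0.0428] F [-3.4  0.3  7. ] Frail 0.8 gap 0.02 g 30.0
-0.041 t 22.5 p [ 0.5606 -0.0737  0.0574] loc [-0.0005 -0.0402] F [-4.2  2.   7.8] Frail 2.6 gap 0.0199 g 30.0
-0.039 t 22.85 p [ 0.5603 -0.0714  0.0574] loc [-0.0005 -0.0379] F [-4.3  3.5  8.1] Frail 4.0 gap 0.0199 g 30.0
-0.037 t 23.2 p [ 0.5601 -0.0701  0.0575] loc [-0.0005 -0.0366] F [-4.1  1.1  7.5] Frail 1.7 gap 0.0195 g 30.0
-0.035 t 23.55 p [ 0.5599 -0.0689  0.0575] loc [-0.0006 -0.0354] F [-4.1 -1.8  6.5] Frail -1.2 gap 0.0197 g 30.0
-0.033 t 23.9 p [ 0.5598 -0.0678  0.0575] loc [-0.0006 -0.0342] F [-5.2 -5.7  5.7] Frail -4.9 gap 0.0201 g 30.0
```

The force profile (rod met at −0.050, zero crossing near −0.036) puts the notch at TCP s ≈ −0.036. I'll settle there.

```bash
python3 - <<'E'
from h import *
for s in(-.0350,-.0358,-.0362):
    servo_line(rw(0,s,.0573),rate=.02); sleep(.3); st(f"{s}")
sleep(.5);st("settle")
s=capture("side");t=capture("top");servo=1
y=cv2.resize(s["image"][170:330,230:390],(480,480));x=cv2.resize(t["image"][150:290,190:430],(300,175))
c=np.zeros((480,780,3),np.uint8);c[:,:480]=y;c[:175,480:]=x;cv2.imwrite("pics/fin.png",c)
E
```

```text
-0.035 t 24.45 p [ 0.5599 -0.069   0.0575] loc [-0.0006 -0.0355] F [-4.4 -3.8  6. ] Frail -3.1 gap 0.02 g 30.0
-0.0358 t 25.0 p [ 0.5599 -0.0693  0.0574] loc [-0.0006 -0.0358] F [-3.9 -2.3  5.1] Frail -1.7 gap 0.0199 g 30.0
-0.0362 t 25.55 p [ 0.56   -0.0694  0.0575] loc [-0.0005 -0.0359] F [-4.6 -0.7  5.8] Frail -0.1 gap 0.02 g 30.0
settle t 26.05 p [ 0.56   -0.0694  0.0575] loc [-0.0005 -0.0359] F [-4.5 -1.1  5.4] Frail -0.5 gap 0.0198 g 30.0
```

View pics/fin.png

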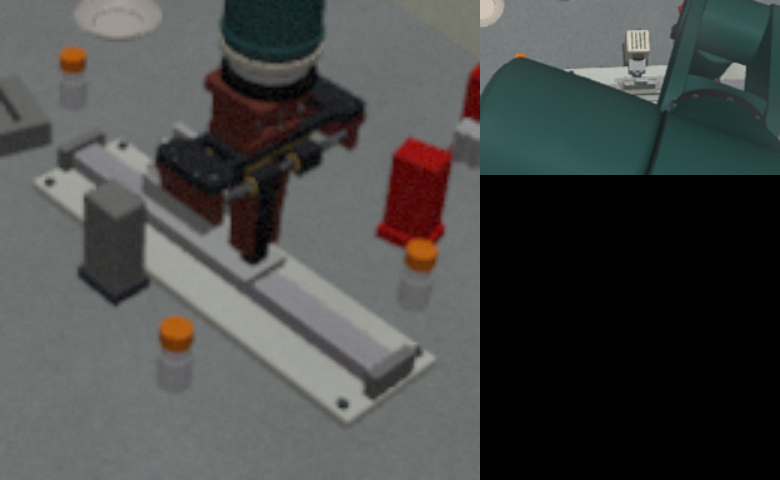

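The picture shows the gripper holding the knob with the carriage at the station. The vials stand where they were, and the rail force is about zero.

```bash
python3 -c "
from bench import *
print(close_job())"
```

```text
the job is handed in; nothing more can be done
None
```

I handed the job in at about 26 s of the 67 s allowed: the tab plate is fully home in the carriage slot, the carriage stands still in the station notch with near-zero rail force, and the gripper still holds the knob.

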